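# Post an order carton into the dispatch box

### The job

Post the small packed order carton into the dispatch box: first tip it over from the ledge onto its back on the metal deck, so that it lies with its label up, then push it along the deck so that the carton itself swings the orange sprung flap open and goes right in, with the flap shut behind it. Do not open the flap with anything but the carton, and leave the other things on the worktop where they are.

Things in the scene. Friction and masses are not known exactly. Their poses are not given: they have to be found in the camera images.
- carton: loose cardboard carton with a blank white label, 32 (own x) by 60 (y) by 92 mm (z), about 0.3 kg. Origin: centre of its underside as it stands at the start; own z to its top end, own x from label side to back. Starts upright on the ledge, a few mm short of the step, back to the flap, label to the robot. Own x points straight down when it lies on its back
- carton_top (a point): centre of the carton's top end, 92 mm along own z from its origin; the leading end once the carton lies on its back on the deck
- dispatch_box: fixed grey box with ledge, deck and hood, 295 mm long, 90 mm wide; its pose varies. Origin: at worktop height under the middle of the step. Own x: posting direction, away from the robot; z up. Ledge: top at z 45 mm, x -50 to 0 mm. Hood: closed, x 100 to 245 mm, 78 mm wide inside, clear roof with its top at z 106 mm
- step_edge (a point): middle of the deck's near edge, own x 0, z 55 mm: a step 10 mm up from the ledge, which blocks the carton's bottom edge. The level metal deck runs from here 100 mm to the slot at z 55 mm, between side rails 22 mm high with inner faces at y +-39 mm
- slot_sill (a point): middle of the slot's lower edge, at the far end of the deck (box's own x 100, y 0, z 55 mm). The slot is 78 mm wide and 39 mm high, under a hinge rod of 8 mm diameter (axis at x 104, z 98 mm): the carton passes only lying. A polished nose bar along the sill stands 1 mm above the deck
- slide_end (a point): lower end of the slide inside the hood, at the end wall. The polished, slippery slide falls from the sill at about 20 deg: a lying carton pushed over the sill until its tail is within about 20 mm of it tips onto the slide, slips in by itself against a rubber pad (own x 235 mm), and the flap closes behind it
- flap (a joint): orange flap 72 mm wide and 38 mm high, hung from the hinge rod at the top of the slot; 0 rad hanging shut, up to 1.45 rad swung inwards (its lower edge away from the robot). A weak spring (0.03 N m/rad, 0.012 N m when shut) closes it; it rests on the carton's top face at about 1.3 rad while the carton passes
- jar_counter: bystander: loose jar with yellow lid, 73 mm wide, 135 mm high; origin centre of underside; leave alone. Right of and behind it hangs a fixed, solid bunch of balloons (from about y -0.15 m to the right, x 0.4 m and beyond): come to the dispatch box from in front of them
- tape_dispenser: bystander: loose blue tape dispenser, 56x166x83 mm; origin centre of underside; leave alone
- balloon_weight: bystander: loose gold foil balloon weight, 45x45x46 mm; origin centre of underside; leave alone
- sticker_roll: bystander: loose white roll of stickers lying flat, 66 mm across, 30 mm high; origin centre of underside; leave alone
- marker_black: bystander: loose white felt marker with black cap lying near the left edge, 19x135x21 mm; origin centre of underside; leave alone

How it is judged:
By the outcome, as a careful person would: the job done as asked, in the order asked, and still so for the second after the job is handed in, with the robot touching nothing.
It also fails if it takes over 48 s, if anything falls off the work surface, if the arm or the gripper's body presses on something with over 40 N, if the wrist force passes 120 N, or if a joint passes its speed limit or range.

### The arm

A 6-joint arm with a two-finger parallel gripper is mounted at the origin on a cart in front of the work surface, level with it; the furniture and walls round the work are solid. World frame = base frame: x ahead of the robot, y to its left, z up, the work surface at z = 0. Lengths are in m, angles in degrees, forces in N, time in s.
With the tool pointing down it reaches from about 0.4 to 0.825 m from the base axis. Payload 7 kg.
Tool frame: the origin (TCP) lies on the centre line of the jaws, within the pads' length; the fingertips stand 11 mm ahead of it and the grasp point (between the pads) lies 8 mm behind it; z points along the fingers, y is the line along which they close (so a half turn about z gives the same grasp; the last joint's range is limited). The gripper opens to 88 mm and grips with 3 to 60 N. Pads are 19 mm wide; open, the fingers measure 130 mm over their backs; the gripper's body (78 mm by 193 mm) begins 47 mm behind the grasp point.
Start: joints at [-54.769, 20.546, 0.682, 0, -70.136, -16.507], TCP at [0.217, -0.639, 0.238] pointing down, gripper open.
Joint ranges: [-176.03, 176.03], [-82.01, 121.73], [-58.28, 71.71], [-173.87, 95.51], [-174.79, -0.11], [-173.66, 173.66]. Speed limits (degrees/s): [136.94, 136.94, 172.46, 180, 180, 180].

### API

Orientations are given as [roll, pitch, yaw] about the fixed x, y, z axes, in that order (R = Rz(yaw) Ry(pitch) Rx(roll)).
In Python, from plant import r, capture, camera_model, job gives the robot as it stands.
- The arm moves only by the tool drive_tool, never from a script. Its argument "increments" is a list that holds one entry, the list of rows, each a list of 5 numbers: the gripper's target within -1 to 1 (fully open at 1, half-way at 0, shut at -1), then the shift along the tool's x, y, z scaled (see below), then the turn about the tool's z scaled (see below). In form: [[[gripper, tx, ty, tz, roll], ...]]. A call has 1 to 5 rows; each row is the pose to reach, as a shift and turn from the pose commanded when the call began, along the tool's axes at that moment, turning the shorter way round; what a row does not reach only later rows make up. The controller multiplies each number of a shift by 120 mm and each number of a turn by 360 degrees. A row lasts 1/8 s, in which the tool goes at most 62.5 mm and 10.7 degrees, less where a joint would pass 70% of its speed; a pose out of reach is approached as far as the arm can. A call with a number of a shift or a turn outside -1 to 1 is refused whole. A call with a gripper value outside its range is refused whole. The fingers move at their own pace and stop on an object; "squeeze" is the grip in N (left out, the last holds). Time passes only in rows, so rows that repeat a pose let the fingers close. It gives the time, the measured TCP pose, the force, the opening and the grip force at its end, in the units of the state.
- r.get_state(): the state, without advancing time (a new reading comes with each control period).
- capture(name): name is "side" or "top"; returns the picture (420x560x3 uint8, red, green, blue); there is no depth.
- camera_model(name): a dict with "camera_matrix" (3x3 intrinsics, pixels), "rvec" (rotation vector, rad) and "tvec" (3), from world to camera coordinates, as OpenCV has them. Camera axes: x right, y down, z forward; pixel columns grow to the right and rows downward; lengths in m; the calibration is good to about 2 mm. A picture is of the moment at which its call begins. camera_model takes no time and is no camera call.
- job.close_job(): hands the job in; it is judged then, once.
The state is a dict: "time_s": time; "joints": joint angles; "qd": joint speeds; "joint_torque": joint torques, N m; "tcp_pos": TCP position; "eef_rot": TCP orientation; "contact_force": force on the tool from outside, world axes, zero at the start; "moment": the same for the moment, N m; "gripper_width": finger opening in m; "gripper_force": force on a finger pad.
Only numpy, scipy, OpenCV 4.12 (cv2) and the standard library are available. Lean on these libraries where they do the work, as an engineer would, in place of code of your own. Each camera call takes 0.05 s, during which the arm holds its last target. There are 200 camera calls.

## Working session

There is one attempt and no reset: what is moved stays moved. The work goes in short steps, Python scripts to look and compute and a tool call to move; the robot and the scene stay as the last step left them, time stands still between calls to the robot, and variables do not carry over. Pictures are saved under pics/ and viewed, at most 10 in all, crops included, and the job is handed in when it is done.

Besides the shell and the picture viewer there is one more tool, called by a JSON object that holds its "api" and its "payload", one argument or row to a line. drive_tool: Moves the arm, as the interface text tells. Its arguments: {"type":"object","properties":{"increments":{"type":"array"},"squeeze":{"type":"number"}},"required":["increments"]}

```bash
mkdir -p pics; python3 - <<'E'
from plant import r,capture,camera_model,job
import cv2
print(r.get_state())
for n in("side","top"):
    cv2.imwrite(f"pics/{n}0.png",cv2.resize(capture(n)[:,:,::-1],(800,600),interpolation=cv2.INTER_CUBIC)); print(camera_model(n))
E
```

```text
{'time_s': 0.0, 'joints': array([-5.47696956e+01,  2.05913470e+01,  6.32696186e-01, -2.01443002e-02,
       -7.01347193e+01, -1.65058294e+01]), 'qd': array([ 0.04400247, -0.11091406,  0.04241946,  0.00175661, -0.00945314,
        0.03222341]), 'joint_torque': array([-3.73946577e-04, -5.82717812e+01,  2.93044442e+01,  6.99750245e+00,
        6.56617165e-03, -1.45724393e-04]), 'tcp_pos': array([ 0.21649761, -0.63883728,  0.2366154 ]), 'eef_rot': array([ 1.79905097e+02, -8.37379763e-03, -1.61282379e+02]), 'contact_force': array([ 0.15377111, -0.11172424,  0.13650784]), 'moment': array([ 0.01693936, -0.02774413, -0.00080055]), 'gripper_force': 0.0, 'gripper_width': 0.08758197992242443}
{'camera_matrix': array([[470.84391747,   0.        , 282.51665584],
       [  0.        , 470.84391747, 206.50044551],
       [  0.        ,   0.        ,   1.        ]]), 'rvec': array([ 0.41045975, -2.60850654,  1.41471748]), 'tvec': array([0.51051684, 0.27807013, 1.18236632])}
{'camera_matrix': array([[418.37179832,   0.        , 272.09653977],
       [  0.        , 418.37179832, 201.75614873],
       [  0.        ,   0.        ,   1.        ]]), 'rvec': array([ 2.20563668, -2.1521125 ,  0.05821343]), 'tvec': array([-0.18629235,  0.56889802,  1.3598274 ])}
```

View pics/side0.png

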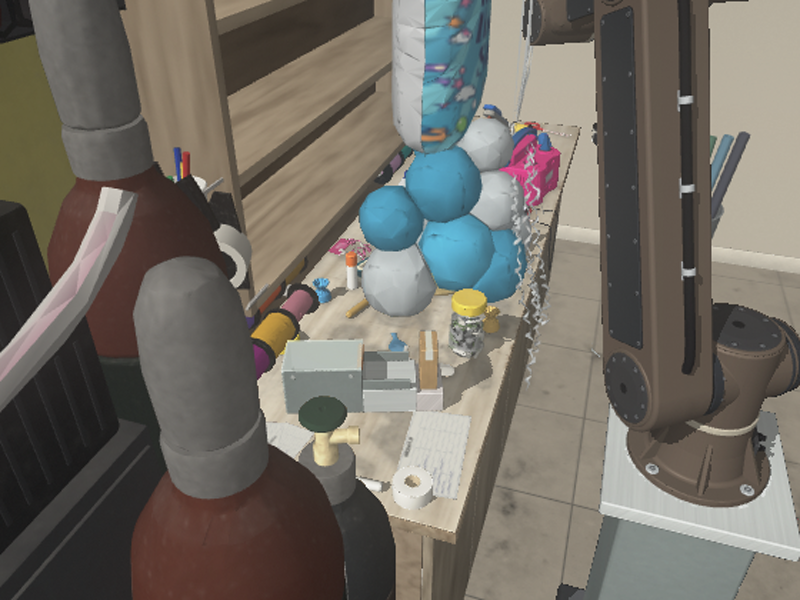

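View pics/top0.png

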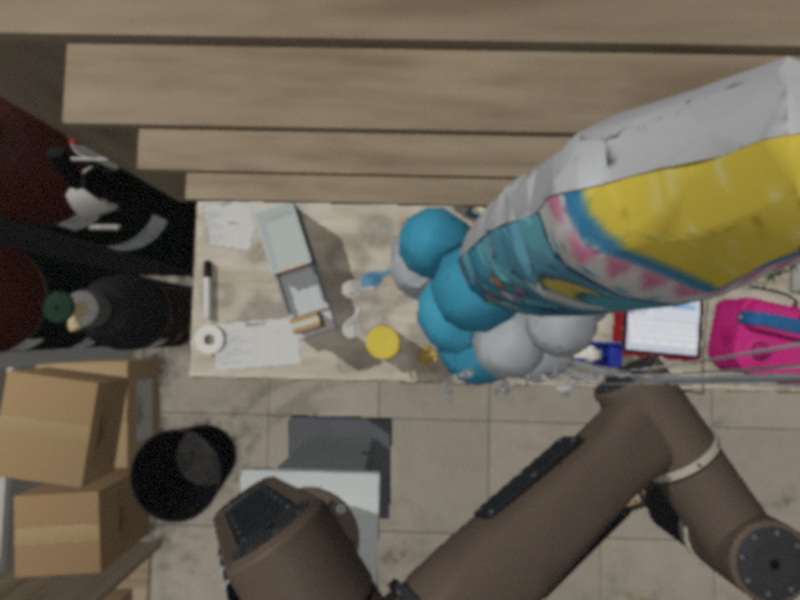

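```bash
python3 - <<'E'
from plant import capture
import cv2,numpy as np
a=capture("side")[215:305,190:360,::-1]; b=capture("top")[135:265,130:310,::-1]
a=cv2.resize(a,None,fx=4.7,fy=4.7,interpolation=cv2.INTER_CUBIC)[:,:799]
b=cv2.resize(b,None,fx=4.4,fy=4.4,interpolation=cv2.INTER_CUBIC)
print(a.shape,b.shape)
cv2.imwrite("pics/sc.png",a);cv2.imwrite("pics/tc.png",b)
E
```

```text
(423, 799, 3) (572, 792, 3)
```

View pics/sc.png

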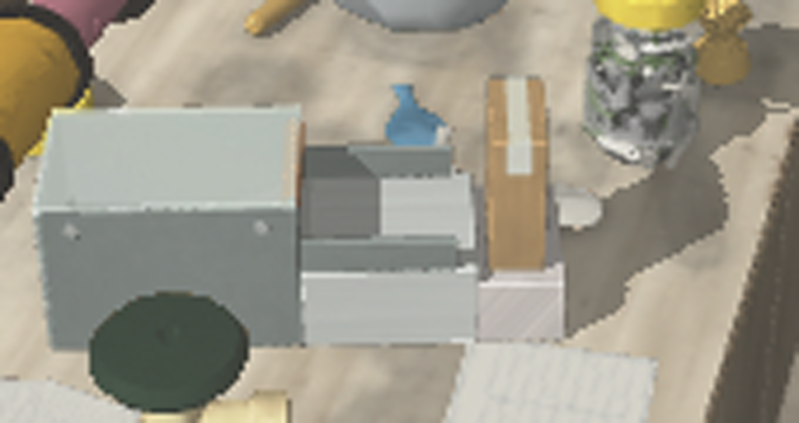

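View pics/tc.png

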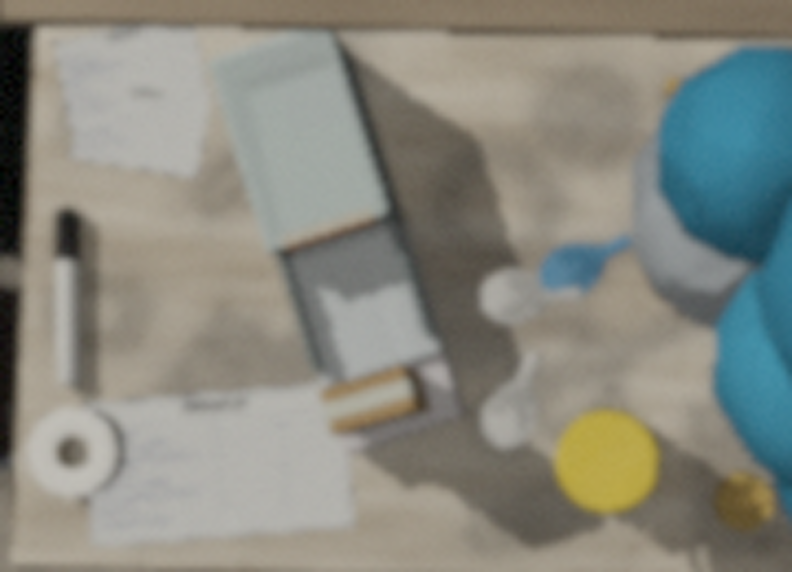

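```bash
cat > h.py <<'E'
import cv2,numpy as np
from scipy.optimize import least_squares
from plant import camera_model
CM={n:camera_model(n) for n in("side","top")}
S=lambda x,y:(190+x/4.7,215+y/4.7)
T=lambda x,y:(130+x/4.4,135+y/4.4)
def proj(n,P):
    c=CM[n];return cv2.projectPoints(np.float64(P).reshape(-1,3),c["rvec"],c["tvec"],c["camera_matrix"],None)[0][:,0]
def W(q,P):
    P=np.float64(P);a=q[2];c,s=np.cos(a),np.sin(a)
    return np.c_[q[0]+c*P[:,0]-s*P[:,1],q[1]+s*P[:,0]+c*P[:,1],P[:,2]]
def fit(obs,q0):
    def f(q):return np.concatenate([proj(n,W(q,[P]))[0]-px for n,P,px in obs])
    s=least_squares(f,q0,loss="soft_l1");return s.x,s.fun.reshape(-1,2).round(1)
E
python3 - <<'E'
from h import *
m=.001
box=[("side",(.245,.045,.106),S(38,208)),("side",(.1,.045,.106),S(300,205)),("side",(.1,-.045,.106),S(302,105)),("side",(.245,-.045,.106),S(55,108)),
("side",(-.05,.045,.045),S(564,282)),("side",(-.05,.045,0),S(565,340)),
("top",(.1,.045,.106),T(275,250)),("top",(.1,-.045,.106),T(388,210)),("top",(.245,-.045,.106),T(335,33)),("top",(.245,.045,.106),T(215,62)),("top",(-.05,-.045,.045),T(462,412))]
q,f=fit(box,[.45,.1,.3]);print("box",q,np.degrees(q[2]),f.tolist())
h=.137
ca=[("side",(.016,-.03,h),S(488,78)),("side",(-.016,-.03,h),S(545,76)),("side",(-.016,.03,h),S(548,146)),("side",(.016,.03,h),S(490,142)),("side",(-.016,.03,.045),S(545,270)),("side",(.016,.03,.045),S(488,265)),
("top",(.0,.0,h),T(368,395))]
c,f=fit(ca,q);print("carton",c,np.degrees(c[2]),f.tolist())
R=np.array([[np.cos(q[2]),np.sin(q[2])],[-np.sin(q[2]),np.cos(q[2])]])
print("carton in box",R@(c[:2]-q[:2]))
for n,z,px in(("jar top",.135,T(607,462)),("weight",.046,T(745,500)),("roll",.03,T(73,452))):
    s=least_squares(lambda p:proj("top",[p[0],p[1],z])[0]-px,[.5,0]);print(n,s.x)
E
```

```text
box [0.50956446 0.00361863 0.33286868] 19.071970583012224 [[-1.0, -1.3], [-0.2, -1.3], [0.3, -1.0], [-0.3, -1.0], [0.9, -0.5], [0.1, -0.2], [-1.7, 0.9], [0.3, 1.2], [-1.3, -2.6], [-1.5, -0.5], [-0.1, 1.5]]
carton [0.48761609 0.00175414 0.30625851] 17.547319924894783 [[0.0, -0.5], [-0.1, -0.1], [0.1, -1.1], [-0.1, -0.4], [-0.3, -0.2], [-0.2, 0.8], [-0.7, 1.3]]
carton in box [-0.02135283  0.00540961]
jar top [ 0.45018551 -0.16462414]
weight [ 0.42318187 -0.26356495]
roll [0.44511789 0.23375151]
```

```bash
python3 - <<'E'
from h import *
k=560/800
for nm,s,t in(("blueright",(500,262),(468,360)),("bluemid",(458,252),(448,318)),("big",(443,185),(478,290)),("greyup",(480,143),(508,345)),("grey2",(495,200),(508,345)),("foil low end",(430,130),(470,270))):
    x=least_squares(lambda p:np.r_[proj("side",p)[0]-np.array(s)*k,proj("top",p)[0]-np.array(t)*k],[.5,-.2,.2])
    print(nm,x.x.round(3),x.fun.round(1))
for z in(.1,.2,.3):
  for px in((470,383),(422,350),(510,377)):
    s=least_squares(lambda p:proj("top",[p[0],p[1],z])[0]-np.array(px)*k,[.5,0]);print(z,px,s.x.round(3))
E
```

```text
blueright [ 0.42  -0.345  0.121] [ 0.5  0.  -0.1 -0.5]
bluemid [ 0.506 -0.298  0.157] [ 0.5  0.  -0.1 -0.4]
big [ 0.556 -0.341  0.289] [ 0.5  0.  -0.1 -0.4]
greyup [ 0.471 -0.379  0.379] [ 6.9  0.2 -0.9 -5.5]
grey2 [ 0.455 -0.407  0.24 ] [ 0.  0. -0. -0.]
foil low end [ 0.58  -0.311  0.418] [ 0.5  0.  -0.1 -0.4]
0.1 (470, 383) [ 0.369 -0.353]
0.1 (422, 350) [ 0.436 -0.249]
0.1 (510, 377) [ 0.384 -0.438]
0.2 (470, 383) [ 0.377 -0.34 ]
0.2 (422, 350) [ 0.44  -0.244]
0.2 (510, 377) [ 0.391 -0.419]
0.3 (470, 383) [ 0.386 -0.328]
0.3 (422, 350) [ 0.443 -0.24 ]
0.3 (510, 377) [ 0.398 -0.4  ]
```

{"api": "drive_tool", "payload": {
  "increments": [
    [[-0.65,-0.226,0.89,-0.1,0.15],[-0.65,-0.226,0.89,-0.1,0.15],[-0.65,-0.226,0.89,-0.1,0.15],[-0.65,-0.226,0.89,-0.1,0.15],[-0.65,-0.226,0.89,-0.1,0.15]]
  ]
}}

```text
time_s: 0.82
tcp_pos: [0.2081, -0.5292, 0.2497]
eef_rot: [180.0, 0.0, 144.7]
contact_force: [-0.2, 0.4, 0.1]
gripper_width: 0.0433
gripper_force: 0.0
```

{"api": "drive_tool", "payload": {
  "increments": [
    [[-0.65,0.58,0.7,0,0],[-0.65,0.58,0.7,0,0],[-0.65,0.58,0.7,0,0]]
  ]
}}

```text
time_s: 1.2
tcp_pos: [0.1986, -0.4184, 0.2501]
eef_rot: [180.0, 0.1, 145.1]
contact_force: [-0.2, -1.3, -0.1]
gripper_width: 0.0173
gripper_force: 0.0
```

{"api": "drive_tool", "payload": {
  "increments": [
    [[-0.65,0.15,1,0,0],[-0.65,0.15,1,0,0],[-0.65,0.15,1,0,0]]
  ]
}}

```text
time_s: 1.58
tcp_pos: [0.2552, -0.3098, 0.2501]
eef_rot: [180.0, 0.1, 145.4]
contact_force: [0.0, -0.9, 1.2]
gripper_width: 0.0152
gripper_force: 0.0
```

{"api": "drive_tool", "payload": {
  "increments": [
    [[-0.65,0,0.95,0,0],[-0.65,0,0.95,0,0],[-0.65,0,0.95,0,0]]
  ]
}}

```text
time_s: 1.95
tcp_pos: [0.3206, -0.2173, 0.2498]
eef_rot: [180.0, 0.0, 145.2]
contact_force: [-0.4, 0.3, 0.1]
gripper_width: 0.0154
gripper_force: 0.0
```

{"api": "drive_tool", "payload": {
  "increments": [
    [[-0.65,0.14,0.92,0,0],[-0.65,0.14,0.92,0,-0.03],[-0.65,0.14,0.92,0,-0.06],[-0.65,0.14,0.92,0,-0.1],[-0.65,0.14,0.92,0,-0.15]]
  ]
}}

```text
time_s: 2.58
tcp_pos: [0.3683, -0.1195, 0.2495]
eef_rot: [-180.0, -0.0, -171.7]
contact_force: [0.1, 0.0, 0.4]
gripper_width: 0.0152
gripper_force: 0.0
```

{"api": "drive_tool", "payload": {
  "increments": [
    [[-0.65,-0.69,0.753,0,-0.03],[-0.65,-0.69,0.753,0,-0.03],[-0.65,-0.69,0.753,0,-0.03],[-0.65,-0.69,0.753,0,-0.03]]
  ]
}}

```text
time_s: 3.08
tcp_pos: [0.4377, -0.0185, 0.249]
eef_rot: [-180.0, -0.1, -161.3]
contact_force: [-0.1, -0.4, 0.2]
gripper_width: 0.0154
gripper_force: 0.0
```

```bash
cat >> h.py <<'E'
def st():
    from plant import r
    s=r.get_state();p=s["tcp_pos"];q=(.5096,.0036,.33287);c,n=np.cos(q[2]),np.sin(q[2]);d=p[:2]-q[:2]
    print("t",s["time_s"],"box mm",np.round(1000*np.array([c*d[0]+n*d[1],-n*d[0]+c*d[1],p[2]]),1),s["eef_rot"].round(1),s["contact_force"].round(1))
E
python3 - <<'E'
from h import *;st()
from plant import capture
a=capture("side")[190:310,200:360,::-1]
cv2.imwrite("pics/s2.png",cv2.resize(a,None,fx=5,fy=5,interpolation=cv2.INTER_CUBIC))
E
```

```text
t 3.075 box mm [-75.2   2.7 249. ] [-1.800e+02 -1.000e-01 -1.613e+02] [-0.1 -0.4  0.2]
```

View pics/s2.png

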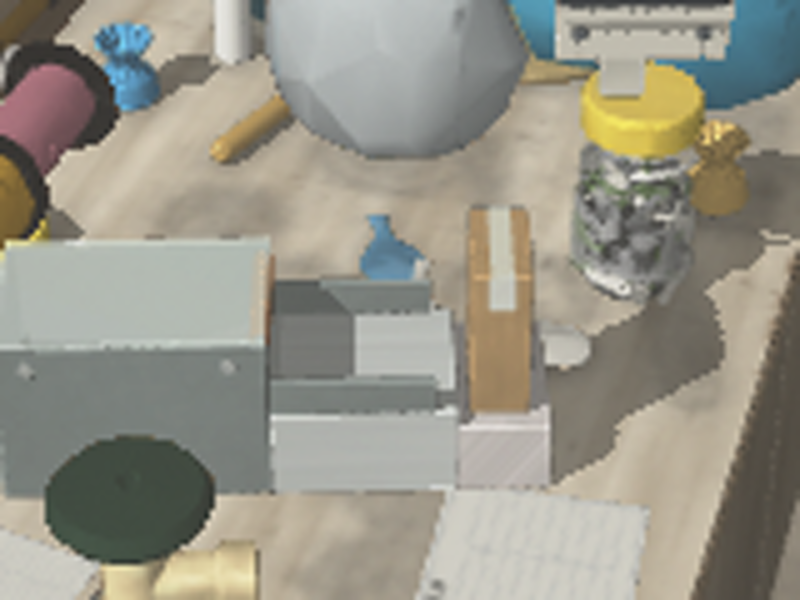

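{"api": "drive_tool", "payload": {
  "increments": [
    [[-0.65,0,0,0.5,-0.001],[-0.65,0,0,1,-0.001],[-0.65,-0.1,0,1,-0.001],[-0.65,-0.18,0,1,-0.001],[-0.65,-0.2,0,1,-0.001]]
  ]
}}

```text
time_s: 3.75
tcp_pos: [0.463, -0.0093, 0.132]
eef_rot: [-180.0, 0.2, -160.9]
contact_force: [0.0, -0.3, -0.3]
gripper_width: 0.0156
gripper_force: 0.0
```

{"api": "drive_tool", "payload": {
  "increments": [
    [[-0.65,-0.04,0,0,0],[-0.65,-0.08,0,0,0],[-0.65,-0.12,0,0,0],[-0.65,-0.16,0,0,0],[-0.65,-0.16,0,0,0]]
  ]
}}

```text
time_s: 4.38
tcp_pos: [0.4789, -0.0034, 0.1295]
eef_rot: [-180.0, -0.0, -160.9]
contact_force: [-0.5, -0.4, -0.4]
gripper_width: 0.0152
gripper_force: 0.2
```

```bash
python3 - <<'E'
from h import *;st()
from plant import capture
a=capture("side")[190:310,200:360,::-1]
cv2.imwrite("pics/s3.png",cv2.resize(a,None,fx=5,fy=5,interpolation=cv2.INTER_CUBIC))
E
```

```text
t 4.375 box mm [-31.3   3.4 129.5] [-180.    -0.  -160.9] [-0.5 -0.4 -0.4]
```

View pics/s3.png

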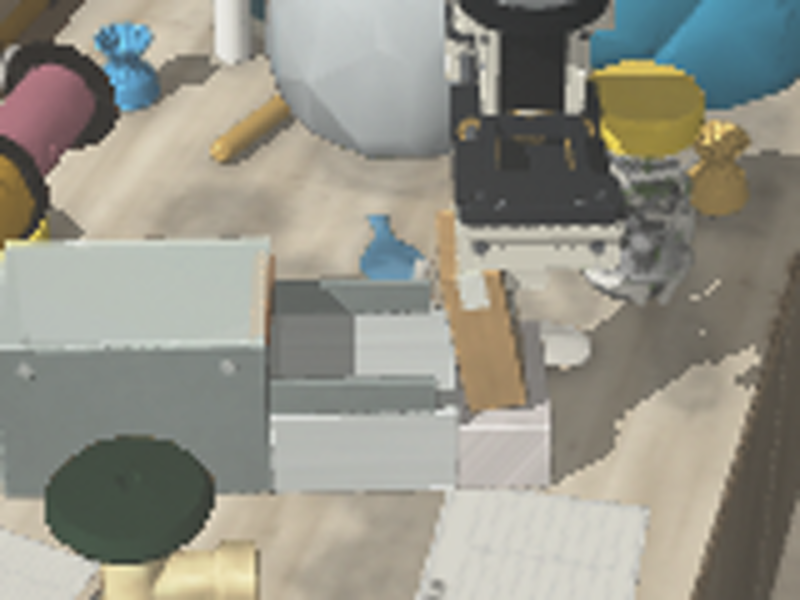

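{"api": "drive_tool", "payload": {
  "increments": [
    [[-0.65,-0.05,0,0,0],[-0.65,-0.1,0,0,0],[-0.65,-0.15,0,0,0],[-0.65,-0.2,0,0,0],[-0.65,-0.25,0,0,0]]
  ]
}}

```text
time_s: 5.05
tcp_pos: [0.5073, 0.0064, 0.1295]
eef_rot: [-180.0, -0.0, -160.9]
contact_force: [-1.0, -0.5, 0.4]
gripper_width: 0.0154
gripper_force: 0.0
```

{"api": "drive_tool", "payload": {
  "increments": [
    [[-0.65,0,0,0,0],[-0.65,0,0,0,0]]
  ]
}}

```text
time_s: 5.3
tcp_pos: [0.5067, 0.0062, 0.1295]
eef_rot: [180.0, -0.0, -160.9]
contact_force: [-0.3, 0.4, -0.5]
gripper_width: 0.0156
gripper_force: 0.0
```

```bash
python3 - <<'E'
from h import *;st()
from plant import capture
a=capture("side")[190:310,200:360,::-1]
cv2.imwrite("pics/s4.png",cv2.resize(a,None,fx=5,fy=5,interpolation=cv2.INTER_CUBIC))
E
```

```text
t 5.3 box mm [ -1.9   3.4 129.5] [ 180.    -0.  -160.9] [-0.3  0.4 -0.5]
```

View pics/s4.png

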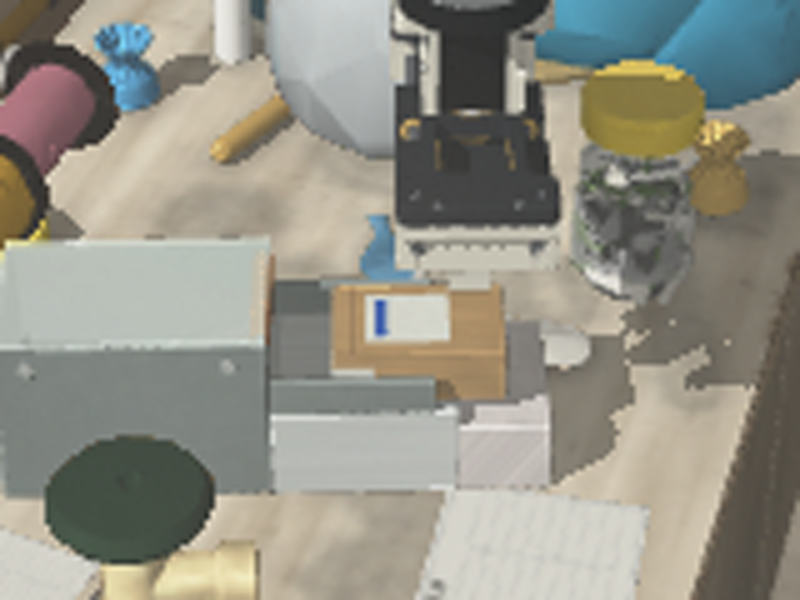

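```bash
python3 - <<'E'
from h import *
z=.087
U=lambda x,y:(200+x/5,190+y/5)
o=[("side",(-.046,-.03,z),U(505,286)),("side",(-.046,.03,z),U(505,358)),("side",(.046,-.03,z),U(333,284)),("side",(-.046,.03,.055),U(505,399))]
q,f=fit(o,[.53,.01,.33]);d=q[:2]-[.5096,.0036];c,s=np.cos(.33287),np.sin(.33287)
print(np.degrees(q[2]),c*d[0]+s*d[1],-s*d[0]+c*d[1],f.tolist())
E
```

```text
17.206541089146945 0.021607640168853928 0.00876506385994326 [[-0.3, -0.2], [0.2, -0.4], [0.2, -0.1], [-0.1, 0.8]]
```

{"api": "drive_tool", "payload": {
  "increments": [
    [[-0.65,0.2,0,0,0],[-0.65,0.4,0,0,0],[-0.65,0.4,0,0,0],[-0.65,0.4,0,0.2,0],[-0.65,0.4,0,0.43,0]]
  ]
}}

```text
time_s: 5.98
tcp_pos: [0.4627, -0.009, 0.0781]
eef_rot: [-180.0, 0.2, -160.8]
contact_force: [0.4, 0.3, -0.5]
gripper_width: 0.0153
gripper_force: 0.0
```

{"api": "drive_tool", "payload": {
  "increments": [
    [[-0.65,0,0,0,0],[-0.65,-0.1,0,0,0],[-0.65,-0.2,0,0,0],[-0.65,-0.3,0,0,0],[-0.65,-0.3,0,0,0]]
  ]
}}

```text
time_s: 6.6
tcp_pos: [0.4969, 0.0028, 0.0782]
eef_rot: [-180.0, 0.1, -160.8]
contact_force: [-0.1, 1.3, 0.7]
gripper_width: 0.0154
gripper_force: 0.0
```

```bash
python3 - <<'E'
from h import *;st()
from plant import capture
a=capture("side")[190:310,200:360,::-1]
cv2.imwrite("pics/s5.png",cv2.resize(a,None,fx=5,fy=5,interpolation=cv2.INTER_CUBIC))
E
```

```text
t 6.6 box mm [-12.2   3.4  78.2] [-1.800e+02  1.000e-01 -1.608e+02] [-0.1  1.3  0.7]
```

View pics/s5.png

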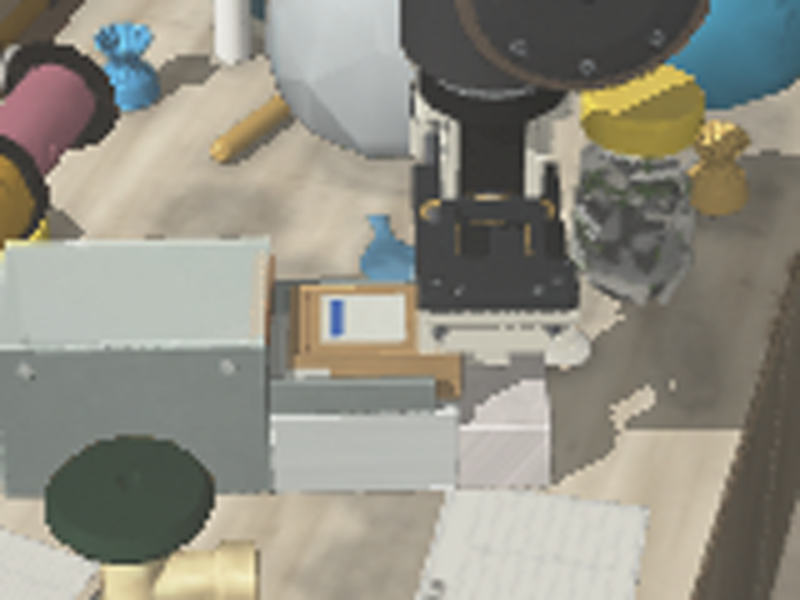

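{"api": "drive_tool", "payload": {
  "increments": [
    [[-0.65,-0.08,0,0.025,0],[-0.65,-0.16,0,0.025,0],[-0.65,-0.24,0,0.025,0],[-0.65,-0.32,0,0.025,0],[-0.65,-0.4,0,0.025,0]]
  ]
}}

```text
time_s: 7.28
tcp_pos: [0.542, 0.0185, 0.0751]
eef_rot: [-180.0, 0.0, -160.9]
contact_force: [-0.6, -0.2, 0.5]
gripper_width: 0.0154
gripper_force: 0.6
```

{"api": "drive_tool", "payload": {
  "increments": [
    [[-0.65,-0.07,0,0,0],[-0.65,-0.14,0,0,0],[-0.65,-0.2,0,0,0],[-0.65,-0.26,0,0,0],[-0.65,-0.26,0,0,0]]
  ]
}}

```text
time_s: 7.9
tcp_pos: [0.5708, 0.0285, 0.0749]
eef_rot: [-180.0, 0.0, -160.9]
contact_force: [0.3, -0.1, -0.2]
gripper_width: 0.0154
gripper_force: 0.0
```

```bash
python3 - <<'E'
from h import *;st()
from plant import capture
a=capture("side")[190:310,200:360,::-1]
cv2.imwrite("pics/s6.png",cv2.resize(a,None,fx=5,fy=5,interpolation=cv2.INTER_CUBIC))
E
```

```text
t 7.9 box mm [66.   3.5 74.9] [-180.     0.  -160.9] [ 0.3 -0.1 -0.2]
```

View pics/s6.png

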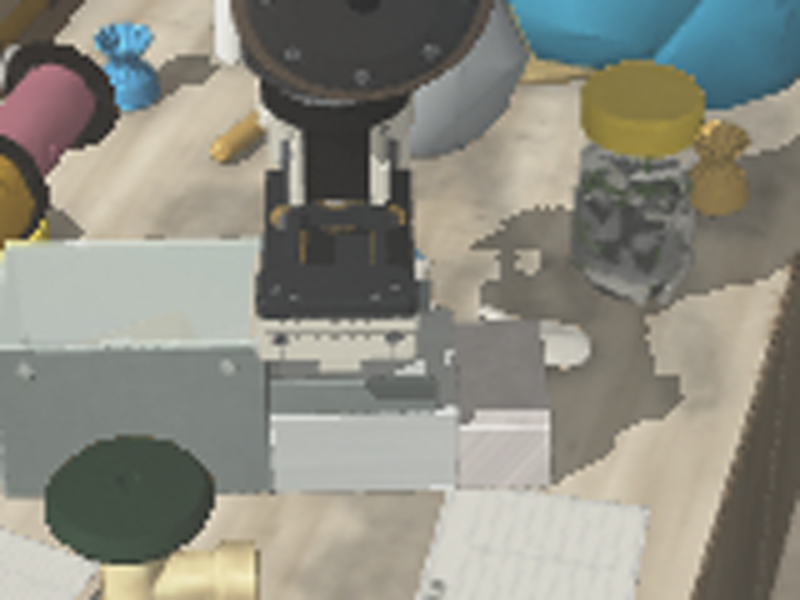

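{"api": "drive_tool", "payload": {
  "increments": [
    [[-0.65,-0.05,0,0,0],[-0.65,-0.1,0,0,0],[-0.65,-0.12,0,0,0],[-0.65,-0.12,0,0,0]]
  ]
}}

```text
time_s: 8.45
tcp_pos: [0.5841, 0.0331, 0.0749]
eef_rot: [180.0, -0.0, -160.9]
contact_force: [-1.1, -0.1, 0.1]
gripper_width: 0.015
gripper_force: 0.0
```

{"api": "drive_tool", "payload": {
  "increments": [
    [[-0.65,0.3,0,0,0],[-0.65,0.5,0,0,0],[-0.65,0.7,0,-0.2,0],[-0.65,0.7,0,-0.7,0],[-0.65,0.7,0,-1,0]]
  ]
}}

```text
time_s: 9.07
tcp_pos: [0.5049, 0.0054, 0.1979]
eef_rot: [-180.0, 0.2, -160.8]
contact_force: [0.2, 0.7, 0.1]
gripper_width: 0.0152
gripper_force: 0.0
```

```bash
python3 - <<'E'
from h import *;st()
from plant import capture
a=capture("side")[205:305,190:350,::-1];b=capture("top")[135:265,130:310,::-1]
A=cv2.resize(a,(540,338),interpolation=cv2.INTER_CUBIC);B=cv2.resize(b,(360,260),interpolation=cv2.INTER_CUBIC)
o=np.zeros((600,800,3),np.uint8);o[:338,:540]=A;o[340:,:360]=B;cv2.imwrite("pics/end.png",o)
E
```

```text
t 9.075 box mm [ -3.8   3.3 197.9] [-180.     0.2 -160.8] [0.2 0.7 0.1]
```

View pics/end.png

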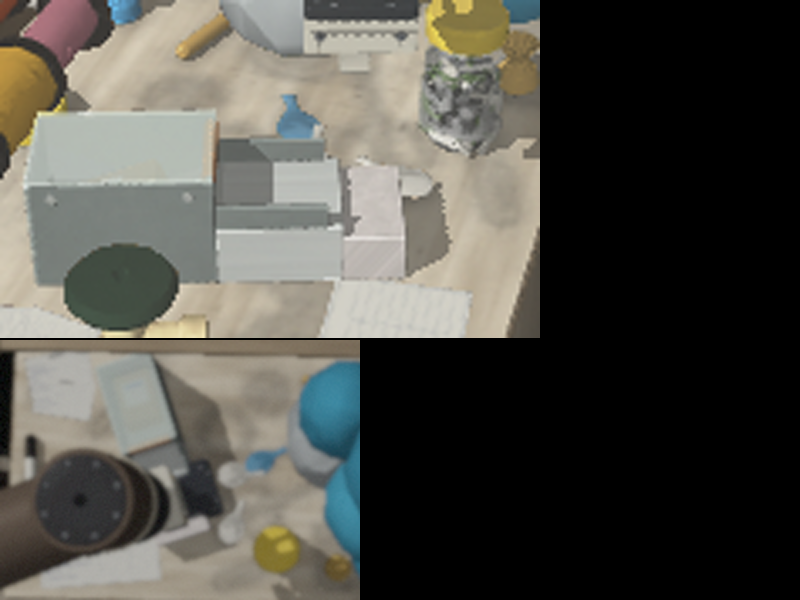

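{"api": "drive_tool", "payload": {
  "increments": [
    [[-0.65,0,0,-0.3,0],[-0.65,0,0,-0.3,0],[-0.65,0,0,-0.3,0],[-0.65,0,0,-0.3,0]]
  ]
}}

```text
time_s: 9.68
tcp_pos: [0.504, 0.0053, 0.2299]
eef_rot: [180.0, -0.1, -160.9]
contact_force: [-0.1, 0.2, -0.7]
gripper_width: 0.0151
gripper_force: 0.0
```

```bash
python3 - <<'E'
from h import *;st()
from plant import capture
for n,f,(x0,x1,y0,y1) in(("side","side0",(240,262,232,272)),("top","top0",(185,225,178,195))):
    im=capture(n).astype(int);i0=cv2.resize(cv2.imread(f"pics/{f}.png"),(560,420),interpolation=cv2.INTER_AREA)[:,:,::-1].astype(int)
    for a in(i0,im):
        w=a[y0:y1,x0:x1];m=(w[...,0]-w[...,2]>35);ys,xs=np.nonzero(m);print(n,m.sum(),xs.mean()+x0,ys.mean()+y0)
# carton extent expected inside: project roof-view footprint and look for warm pixels
im=capture("top").astype(int);q=(.5096,.0036,.33287)
for x in range(105,245,10):
    v=[im[int(round(p[1])),int(round(p[0]))] for p in proj("top",W(q,[(x/1e3,y,.06) for y in(-.025,-.02,-.015,0,.015,.02,.025)]))]
    v=np.array(v);print(x,v.mean(0).round(),(v[:,0]-v[:,2]).tolist())
E
```

```text
t 9.675 box mm [ -4.8   3.5 229.9] [ 1.800e+02 -1.000e-01 -1.609e+02] [-0.1  0.2 -0.7]
side 22 253.1818181818182 247.63636363636363
side 25 253.12 248.2
top 0 nan nan
top 0 nan nan
105 [93. 86. 78.] [11, 16, 14, 19, 14, 18, 13]
115 [164. 159. 146.] [16, 17, 21, 17, 19, 15, 19]
125 [160. 167. 161.] [-1, 0, 0, -2, -1, -1, -2]
135 [159. 166. 160.] [-1, -1, -1, -1, -2, 0, 0]
145 [156. 160. 152.] [3, 4, 5, 6, 4, 4, 4]
155 [157. 161. 153.] [2, 5, 5, 4, 5, 6, 5]
165 [159. 162. 153.] [3, 5, 6, 7, 6, 6, 7]
175 [160. 163. 154.] [5, 7, 6, 7, 5, 6, 6]
185 [162. 167. 160.] [3, 5, 3, 1, -1, 0, 4]
195 [162. 166. 160.] [6, 4, 2, 0, -1, 0, 4]
205 [161. 166. 160.] [4, 7, 0, -3, -4, -1, 4]
215 [159. 164. 159.] [5, 5, -2, -6, -1, -1, 5]
225 [159. 161. 153.] [6, 6, 7, 6, 6, 6, 6]
235 [149. 155. 149.] [2, -1, 2, -1, -1, 0, 0]<stdin>:6: RuntimeWarning: Mean of empty slice.
  ret = ret.dtype.type(ret / rcount)
```

The flap shows the same as at the start. Through the roof the carton spans about x 142–232 mm, so it is against the pad, and the arm is clear of everything.

```bash
python3 -c "
from plant import job
print(job.close_job())"
```

```text
the job is handed in; nothing more can be done
None
```

The carton was tipped onto its back label up, then pushed through the flap into the dispatch box; the last pictures show it at the far end with the flap shut, no bystander was touched, and the job was handed in at about 10 s with no verdict returned.

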